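Seat a pipe in the V-blocks and clamp it

ROBOT

A 6-joint arm with a two-finger parallel gripper is mounted at the origin on a cart in front of the work surface, level with it; the furniture and walls round the work are solid. World frame = base frame: x ahead of the robot, y to its left, z up, the work surface at z = 0. Lengths are in m, angles in rad, forces in N, time in s.
With the tool pointing down it reaches from about 0.375 to 0.9 m from the base axis. Payload 3.1 kg.
Tool frame: the origin (TCP) lies midway between the tips of the shut fingers; the grasp point (between the pads) lies 19 mm behind it (manip.grip_depth is the distance from the TCP to the grasp point, in m); z points along the fingers, y is the line along which they close (so a half turn about z gives the same grasp; the last joint's range is limited). The gripper opens to 85 mm and grips with 20 to 120 N. Pads are 22 mm wide; open, the fingers measure 114 mm over their backs; the gripper's body (76 mm by 85 mm) begins 54 mm behind the grasp point. The pads swing forward as they close: fully open they stand 13 mm farther back than shut.
Start: joints at [-1.484, 0.527, 1.433, -0, 1.181, -0.178], TCP at [0.164, -0.603, 0.231] pointing down, gripper open.
Joint ranges: [-3.08, 3.08], [-0.75, 2.2], [0.22, 2.44], [-1.43, 4.57], [0, 2.65], [-2.85, 2.85]. Speed limits (rad/s): [2.79, 2.79, 3.14, 3.14, 3.14, 3.14].

INTERFACE

Orientations are given as a unit quaternion [x, y, z, w].
In Python, from station import telemetry, snapshot, manip gives the robot as it stands. The module is installed in compiled form; this text tells all that it offers.
- The arm moves only by the shell command python3 -m crank 'ROWS' [OPENING] [FORCE]. ROWS is text: rows parted by semicolons, each of 6 numbers parted by spaces: the shift along the tool's x, y, z as a fraction of full scale, then the turn, a rotation vector about the tool's x, y, z as a fraction of full scale. A call has exactly 5 rows; each row shifts and turns the commanded pose from where the row before left it, along the tool's axes as they then stand; what a row does not reach is not made up. Full scale, the value 1, is 4 cm for a shift and 90 degrees for a turn. A row lasts 1/10 s, in which the tool goes at most 50 mm and 8.59 degrees, less where a joint would pass 70% of its speed; a pose out of reach is approached as far as the arm can. A call with a number of a shift or a turn outside -1 to 1 is refused whole. A call with a gripper value outside its range is refused whole. OPENING is the opening, from -1 (shut) to 1 (fully open), set as the call begins (- or left out, the last holds). The fingers move at their own pace and stop on an object; FORCE is the grip in N (left out, the last holds). Time passes only in rows, so rows that do not move let the fingers close, or fill a call up. It gives the time, the measured TCP pose, the force, the opening and the grip force at its end, in the units of the state.
- telemetry.sense(): the state, without advancing time (a new reading comes with each control period).
- snapshot(name): name is "side" or "top" or "wrist"; returns a dict with "image" (480x640x3 uint8, red, green, blue), "depth" (480x640 float32, m along the optical axis (not along the pixel's ray), 0 where there is no reading), "camera_matrix" (3x3 intrinsics, pixels), "rvec" (rotation vector, rad) and "tvec" (3), from world to camera coordinates, as OpenCV has them. Camera axes: x right, y down, z forward; pixel columns grow to the right and rows downward; lengths in m; the calibration is good to about 2 mm. A picture is of the moment at which its call begins.
- manip.sign_off(): hands the job in; it is judged then, once.
The state is a dict: "t": time; "q": joint angles; "qd": joint speeds; "tau": joint torques, N m; "tcp_pos": TCP position; "tool_rot": TCP orientation; "force": force on the tool from outside, world axes, zero at the start; "ft_torque": the same for the moment, N m; "finger_gap": opening from 0.0 (shut) to 1.0 (fully open); "gripper_force": force on a finger pad.
Only numpy, scipy, OpenCV 4.12 (cv2) and the standard library are available. Lean on these libraries where they do the work, as an engineer would, in place of code of your own. Each camera call takes 0.05 s, during which the arm holds its last target. There are 200 camera calls.

TASK

Set up the thicker of the two steel pipes for sawing: swing the clamp fork up past upright, lower the pipe into the two V-blocks without dropping it, so that it beds down in both and sticks out about equally at both ends, then swing the fork back down until its pads rest on the pipe. Leave the thin pipe in its cradle and the tools lying round the work where they are.

Things in the scene. Friction and masses are not known exactly. Their poses are not given: they have to be found in the camera images.
- pipe_thick: The thicker steel pipe: 42 mm diameter, 170 mm long, about 0.35 kg, loose. Origin at its middle on the axis; its own x axis runs along the pipe (it may be rolled about x). At the start it lies in one of the two slots of the cradle, axis 41 mm above the bench; the slot grips nothing, lift straight up.
- pipe_thin: The thinner steel pipe, 28 mm diameter, 170 mm long, loose, in the other slot of the cradle (to be left there). Origin at its middle on the axis, x along the pipe.
- cradle: Fixed wooden cradle, 140 x 200 mm: two cross boards 20 mm thick at x = +-60 mm, joined by low strips at y = +-85 mm. Slots centred at y = -45 and +45 mm, slot floor 20 mm, posts 37 mm above the bench. Both pipes lie along its x; between the boards (100 mm clear) a pipe's middle hangs free to be gripped from above. Origin on the bench at its centre.
- fixture: Fixed fixture: grey base 160 mm along x, y -68 to +108 mm, 12 mm thick, with two dark steel V-blocks at x = -47 and +47 mm, each 34 mm long, 82 wide, 45 high. Their 90 degree V grooves are in line along x at y = 0, V bottom 22 mm above the bench, mouth 48 mm wide. The 60 mm gap between the blocks leaves room for fingers beside and below the pipe. Origin on the bench below the V line.
- seat (a point): The middle of the thick pipe's axis when it is seated: over the V line, midway between the two V-blocks, 51.7 mm above the bench. Axes as the fixture's: x along the V, y towards the clamp's hinge.
- clamp_hinge (a point): Middle of the clamp's hinge axis, which runs along the fixture's x, at fixture y = +80 mm, 85 mm above the bench. Fixed.
- clamp_bar (a point): Middle of the clamp fork's round cross bar, its handle: 12 mm diameter, along the fixture's x, 80 mm free between the prongs, 155 mm from the hinge axis. Can be gripped from above at any angle; turns between the fingers as the fork swings. The two steel prongs (14 x 10 mm) are at x = -47 and +47 mm, each with a rubber pad 80 mm from the hinge.
- clamp (a joint): Fork angle (rad), -0.12 to 2.0. 0: level, reaching to fixture -y, pads just touching a seated thick pipe; pi/2: upright; 2.0: leaning back on its stop. At angle q the bar is at fixture y = 80 - 155 cos q mm, height 85 + 155 sin q mm. 0.35 kg: past upright it stays where left; below about 1 rad it sinks slowly by its weight onto what is below. Starts down on its stop, V-blocks empty.
- pliers: Blue-handled pliers, 63 x 185 x 14 mm, lying on the bench left of the fixture (loose, to be left alone). Origin at the centre of the underside.
- spanner_17: Open-ended spanner, 36 x 218 x 6 mm, lying along the front edge of the bench (loose, to be left alone). Origin at the centre of the underside.
- tape_measure: Tape measure, 73 x 92 x 33 mm, on the bench to the right of the cradle (loose, to be left alone). Origin at the centre of the underside.

How it is judged:
On the way, in this order (a step that is already met when the one before it is completed fails the run):
1. the clamp fork is swung up to about upright or beyond (angle over 1.45 rad) (value of joint clamp above 1.45 rad), for 0.2 s.
2. with the fork still up (over 1 rad), the thick pipe lies in both V-blocks (z of pipe_thick in the frame of seat between -0.004 and 0.004 m and y of pipe_thick in the frame of seat between -0.004 and 0.004 m and x of pipe_thick in the frame of seat between -0.02 and 0.02 m and angle between the x axis of pipe_thick and the x axis of fixture, either way round below 0.06 rad and value of joint clamp above 1 rad and linear speed of pipe_thick below 0.03 m/s), for 0.3 s.
At the end, for the whole second after the job is handed in: Thick pipe at rest in both V-blocks (axis within 4 mm of the seat sideways and in height and 0.06 rad of the V line, middle within 20 mm of midway), fork down (-0.06 to 0.05 rad) with its pads pressing on the pipe (over 0.5 N); thin pipe still down in its cradle (z of pipe_thick in the frame of seat between -0.004 and 0.004 m and y of pipe_thick in the frame of seat between -0.004 and 0.004 m and x of pipe_thick in the frame of seat between -0.02 and 0.02 m and angle between the x axis of pipe_thick and the x axis of fixture, either way round below 0.06 rad and value of joint clamp between -0.06 and 0.05 rad and contact force between clamp and pipe_thick above 0.5 N and linear speed of pipe_thick below 0.02 m/s and velocity of joint clamp between -0.05 and 0.05 rad/s and z of pipe_thin in the frame of cradle below 0.04 m); the robot touches nothing.
It fails at once if the thick pipe is dropped (moves freely, out of the fingers, faster than 0.5 m/s) (linear speed of pipe_thick above 0.5 m/s and contact force between the fingers and pipe_thick below 0.05 N).
It fails at once if the thin pipe is moved by more than 40 mm (distance of pipe_thin from where it was at the start of the episode above 0.04 m).
It fails at once if pliers is moved by more than 30 mm (distance of pliers from where it was at the start of the episode above 0.03 m).
It fails at once if spanner_17 is moved by more than 30 mm (distance of spanner_17 from where it was at the start of the episode above 0.03 m).
It fails at once if tape_measure is moved by more than 30 mm (distance of tape_measure from where it was at the start of the episode above 0.03 m).
It also fails if it takes over 67 s, if anything falls off the work surface, if the arm or the gripper's body presses on something with over 40 N, if the wrist force passes 120 N, or if a joint passes its speed limit or range.

## Working session

There is one attempt and no reset: what is moved stays moved. The work goes in short steps, Python scripts to look and compute and a shell command to move; the robot and the scene stay as the last step left them, time stands still between calls to the robot, and variables do not carry over. Pictures are saved under pics/ and viewed, at most 10 in all, crops included, and the job is handed in when it is done.

```bash
mkdir -p pics; cat > h.py <<'E'
import numpy as np,cv2,pickle
from station import telemetry,snapshot,manip
from scipy.spatial.transform import Rotation as R
def snap(n,f=None):
    s=snapshot(n)
    if f: cv2.imwrite('pics/'+f,s['image'][:,:,::-1]); pickle.dump(s,open('pics/'+f+'.pkl','wb'))
    return s
def ray(s,u,v,z):
    M=R.from_rotvec(np.ravel(s['rvec'])).as_matrix();t=np.ravel(s['tvec'])
    c=-M.T@t; d=M.T@np.linalg.inv(s['camera_matrix'])@[u,v,1]
    return c+d*(z-c[2])/d[2]
def cloud(s):
    M=R.from_rotvec(np.ravel(s['rvec'])).as_matrix();t=np.ravel(s['tvec'])
    v,u=np.mgrid[:480,:640]; d=s['depth']
    p=np.stack([u,v,np.ones_like(u)],-1)@np.linalg.inv(s['camera_matrix']).T*d[...,None]
    return (p-t)@M
E
python3 - <<'E'
from h import *
s=snap('top','top.png');snap('side','side.png')
print(telemetry.sense(),manip.grip_depth,(s['depth']>0).mean())
E
```

```text
{'t': 0.1, 'q': array([-1.48449734e+00,  5.28406176e-01,  1.43380142e+00, -1.81107751e-06,
        1.18141504e+00, -1.78531770e-01]), 'qd': array([ 0.002003  , -0.00028212, -0.00214076,  0.00217444,  0.00094301,
        0.00026174]), 'tau': array([ 3.02915569e-04, -4.43304420e+01, -1.78587019e+01, -1.53758633e-04,
        3.89072535e-03,  8.10548727e-06]), 'tcp_pos': array([ 0.1635419 , -0.60253662,  0.23040256]), 'tool_rot': array([ 9.91245330e-01,  1.32029035e-01,  4.59546441e-05, -1.01395109e-03]), 'force': array([-0.18419003,  0.47343178,  0.10931499]), 'ft_torque': array([-0.02043069, -0.024364  , -0.05437376]), 'gripper_force': 0.0, 'finger_gap': 1.0032872707852187} 0.0187 0.9959049479166666
```

View pics/top.png

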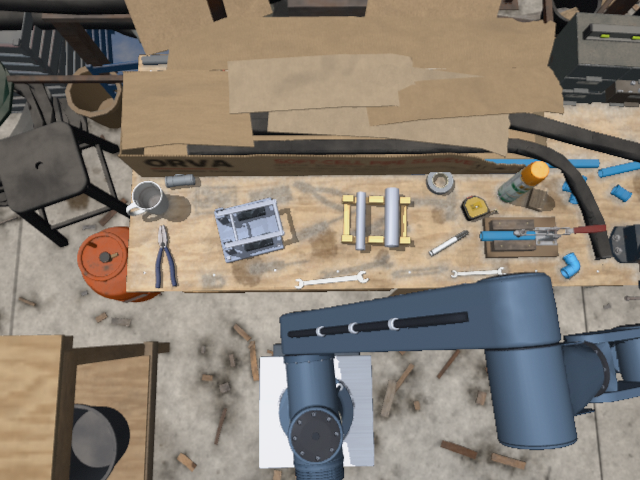

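View pics/side.png

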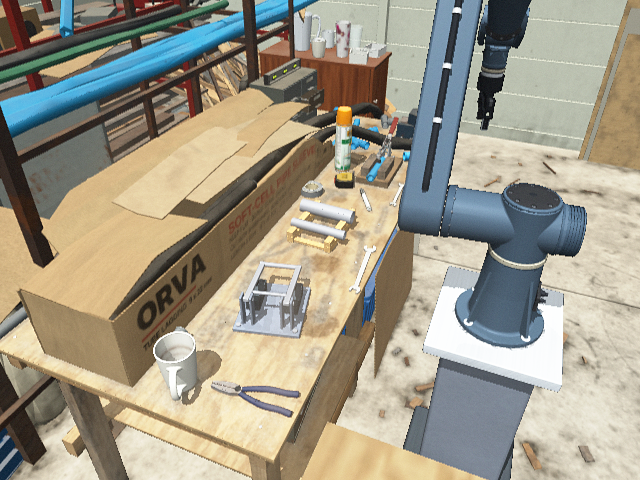

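Top view: fixture at about (250,230), thick pipe at (392,216) and thin pipe at (362,220) in the yellow cradle. Pliers are at (165,258), the spanner at (332,281), the tape at (474,208) and the arm at lower right. Next, a zoom on the fixture and the pipe measurements.

```bash
python3 - <<'E'
from h import *
s=pickle.load(open('pics/top.png.pkl','rb')); P=cloud(s)
im=s['image'][:,:,::-1]
a=cv2.resize(im[190:270,205:295],None,fx=6,fy=6,interpolation=cv2.INTER_CUBIC)
cv2.imwrite('pics/fix.png',a)
for nm,(u0,u1) in dict(thin=(352,372),thick=(378,404)).items():
    Q=P[175:260,u0:u1].reshape(-1,3); 
    hi=Q[:,2].max(); print(nm,'zmax',np.percentile(Q[:,2],[50,90,99]))
    r=.021 if nm=='thick' else .014
    zt=.041+.021 if nm=='thick' else .048
    m=Q[abs(Q[:,2]-zt)<.008]
    rect=cv2.minAreaRect(m[:,:2].astype(np.float32)*1000); print(len(m),rect, m[:,:2].mean(0))
for uv in [(320,437),(250,230),(392,216)]: print(uv,P[uv[1],uv[0]])
Q=P[190:270,205:295]; 
print(np.round(Q[::4,::5,2]*1000).astype(int))
print(ray(s,316,230,0)-ray(s,317,230,0))
E
```

```text
thin zmax [0.00378731 0.04750343 0.0530436 ]
474 ((535.3250122070312, -142.0898895263672), (55.93168258666992, 167.87466430664062), 89.12523651123047) [ 0.5360308 -0.1376351]
thick zmax [0.01085676 0.0616578  0.06767034]
649 ((544.7938232421875, -227.39480590820312), (38.133399963378906, 171.43826293945312), 87.957275390625) [ 0.54317486 -0.2272895 ]
(320, 437) [-0.00129106 -0.01151386  0.35034301]
(250, 230) [0.51611006 0.18655493 0.01064923]
(392, 216) [ 0.54263657 -0.22798443  0.05982321]
[[ 0  0  7  1 -6 -2  1  0  3  2  4 -1  1 -1 -1 -1 -2  6]
 [ 3  2  0  8 -1 -2 -6  3  1  3  4 -2  7 -6  0  4  1  0]
 [-3  3 -1  0 -1  3 -1 -2  0 -1 -3  2  7 11 -1  6 -2 -1]
 [ 3 -5 -9  2  1  5 -1 -1  6 10 13 77 79 76 77 -5 -7 -2]
 [ 9  2 -3 -5  0  0 12 84 79 84 78 74 11 14 72  4 -6 -3]
 [-4 -2 98 88 84 88 83 83 74 24 35 49 17  7 76  0  4 -1]
 [-4 -1  7 86 89 86 11 44 39 25 40 29 14 14 73  1  5  5]
 [ 0 -3  4 88 70 79  6 44 28 12 10  9 15 15  9  3  0 -5]
 [ 3 -3  0 40 27 11 11 15  9  8  4 12 14 10  9 71  5  6]
 [ 2 -1 -1  8  9 14 14 13 16 12 13 15  8 10 12 75  1 -1]
 [ 3 -2 -2 14 12 15 83 13 10 11 16 10  8  9 19 71 -1 -4]
 [ 2  6  6 17 12 13 90 13 13 13 10 11 78 74 72 75 -5 -1]
 [ 4 -2  3 10 10  6 85 15 46 80 88 77 82 46 10 10  1 -1]
 [ 6  0 -1  1 89 89 89 81 82 77 32 28 42 43 12 14  1 -1]
 [ 0 -3 -3 -2 89 90 13 15 43 46 34 29 16 14 13 14  4  1]
 [-5  0 -2 -5 91 83 35 14 12 17 10  9  8  9  3 -3 -2 -3]
 [-7 -3  0 -3 12 20  8 12 10 15 11 -4 -6  2  2 -3  6  2]
 [-5  5 -2 -2 11 16 12  6  6 -2 -5 -2 -1 -4  1 -5  7 -3]
 [ 1  3 -2  0  1  2 -1  3 -1  1  2  2  4  0  0 -5 -6  3]
 [ 3 -3  6  4 -4  3  0 -3 -4 -1  3 -5  1  2 -4  3  1  1]]
[3.40381594e-05 2.98313750e-03 0.00000000e+00]
```

View pics/fix.png

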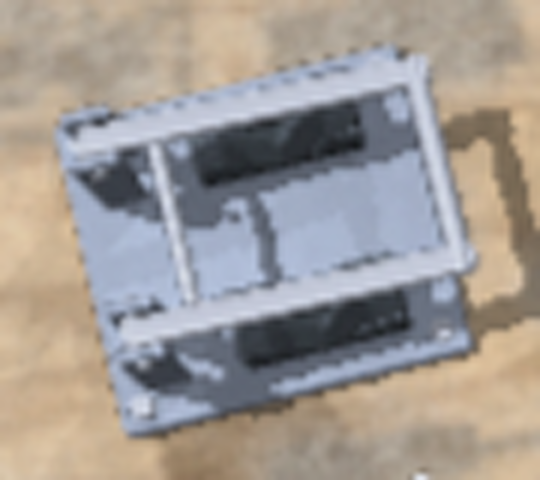

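```bash
python3 - <<'E'
from h import *
s=pickle.load(open('pics/top.png.pkl','rb')); P=cloud(s)
Q=P[190:270,205:295].reshape(-1,3)
m=Q[(Q[:,2]>.007)&(Q[:,2]<.02)]
print(cv2.minAreaRect(m[:,:2].astype(np.float32)*1000))
h=Q[Q[:,2]>.06]; print(cv2.minAreaRect(h[:,:2].astype(np.float32)*1000))
# base corner pixels (crop/6+offset) at z=12mm
for c in [(125,435),(470,352)]: print('corner',ray(s,205+c[0]/6,190+c[1]/6,.012))
for c in [(415,65),(462,262)]: print('bar end',ray(s,205+c[0]/6,190+c[1]/6,.070))
for c in [(158,145),(190,302)]: print('rod',ray(s,205+c[0]/6,190+c[1]/6,.085))
for nm,(u0,u1),r,za in [('thin',(352,372),.014,.034),('thick',(378,404),.021,.041)]:
    q=P[175:260,u0:u1].reshape(-1,3); q=q[(q[:,2]>za+r*.5)&(q[:,2]<za+r+.01)]
    vx,vy,x0,y0=cv2.fitLine(q[:,:2].astype(np.float32),cv2.DIST_HUBER,0,.001,.001).ravel()
    t=(q[:,:2]-[x0,y0])@[vx,vy]; mid=np.array([x0,y0])+np.array([vx,vy])*(np.percentile(t,.5)+np.percentile(t,99.5))/2
    print(nm,np.degrees(np.arctan(vy/vx)),mid,np.ptp(t))
E
```

```text
((519.6795043945312, 189.44729614257812), (265.4210205078125, 239.156005859375), 89.48448181152344)
((391.41851806640625, 137.89450073242188), (411.7313537597656, 176.52284240722656), 17.127851486206055)
corner [0.41990488 0.25565374 0.012     ]
corner [0.45880111 0.08803848 0.012     ]
bar end [0.58858958 0.11047888 0.07      ]
bar end [0.49243784 0.08801548 0.07      ]
rod [0.54716893 0.22971769 0.085     ]
rod [0.47200417 0.21351725 0.085     ]
thin -2.6782875 [ 0.53526748 -0.13767972] 0.1679844423113105
thick -2.2467544 [ 0.54448507 -0.22736229] 0.1713561713536258
```

```bash
R='x'; python3 -m crank '.65 -.8 -.09 0 0 .023;.65 -.8 -.09 0 0 0;.65 -.8 -.09 0 0 0;.65 -.8 -.09 0 0 0;.65 -.8 -.09 0 0 0' 1 60
python3 -m crank '.65 -.8 -.09 0 0 0;.65 -.8 -.09 0 0 0;.65 -.8 -.09 0 0 0;.65 -.8 -.09 0 0 0;.65 -.8 -.09 0 0 0'
python3 -m crank '.65 -.8 -.09 0 0 0;.65 -.8 -.09 0 0 0;.65 -.8 -.09 0 0 0;.65 -.8 -.09 0 0 0;.65 -.8 -.09 0 0 0'
python3 -m crank '.65 -.8 -.09 0 0 0;.65 -.8 -.09 0 0 0;.65 -.8 -.09 0 0 0;.65 -.8 -.09 0 0 0;.65 -.8 -.09 0 0 0'
python3 - <<'E'
from h import *
s=snap('wrist','w1.png'); print(telemetry.sense()['tcp_pos'],telemetry.sense()['tool_rot'],telemetry.sense()['q'])
E
```

```text
t: 0.6
tcp_pos: [0.2529, -0.4154, 0.2491]
tool_rot: [0.994, 0.114, -0.0, -0.0]
force: [1.4, -1.4, 0.8]
finger_gap: 0.996
gripper_force: 0.0
t: 1.1
tcp_pos: [0.3432, -0.2302, 0.2673]
tool_rot: [0.994, 0.114, -0.0, -0.0]
force: [0.7, -1.2, 0.3]
finger_gap: 1.002
gripper_force: 0.0
t: 1.6
tcp_pos: [0.4335, -0.0449, 0.2853]
tool_rot: [0.993, 0.114, -0.0, -0.0]
force: [1.4, -0.6, 0.2]
finger_gap: 1.002
gripper_force: 0.0
t: 2.1
tcp_pos: [0.5238, 0.1404, 0.3031]
tool_rot: [0.993, 0.114, -0.0, 0.0]
force: [1.0, -1.0, -0.3]
finger_gap: 1.001
gripper_force: 0.0
[0.52711372 0.14559164 0.30392423] [ 0.99328547  0.11562987  0.00279539 -0.00242708] [0.06223298 0.33869206 1.54218384 0.00541406 1.25539861 1.39958378]
```

View pics/w1.png

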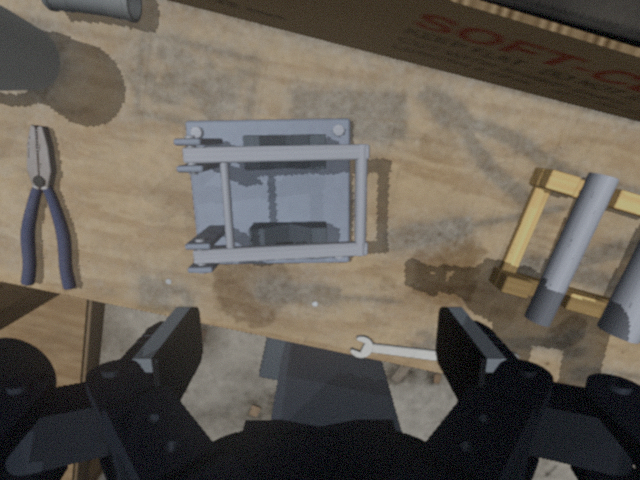

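Wrist view shows the fixture square to the tool. The bar runs between (362,152) and (362,250), the spreader rod is at u≈227, and the base corners are at (351,121), (187,122) and (351,263).

```bash
python3 - <<'E'
from h import *
s=pickle.load(open('pics/w1.png.pkl','rb'));P=cloud(s)
yaw=None
b1=ray(s,362,158,.0665);b2=ray(s,361,243,.0665); d=b1-b2; print('bar',b1,b2,np.degrees(np.arctan2(d[1],d[0])),(b1+b2)/2)
print('prong ends',ray(s,361,152,.0665),ray(s,360,249,.0665))
c1=ray(s,351,121,.012);c2=ray(s,187,122,.012);c3=ray(s,351,263,.012)
for n,d in [('x',c1-c3),('y',c2-c1)]: print(n,np.degrees(np.arctan2(d[1],d[0])),np.linalg.norm(d))
a=np.radians(13.1);fx=np.array([np.cos(a),np.sin(a)]);fy=np.array([-fx[1],fx[0]])
for c,x,y in [(c1,80,-68),(c2,80,108),(c3,-80,-68)]: print(c[:2]-fx*x/1e3-fy*y/1e3)
print('bar->o',((b1+b2)/2)[:2]+fy*.0739)
Q=P[110:275,180:372].reshape(-1,3)
bar=P[175:230,357:366].reshape(-1,3);print('bar depth',np.median(bar[bar[:,2]>.04],0))
for lo,hi in [(.03,.05)]:
    m=Q[(Q[:,2]>lo)&(Q[:,2]<hi)];print(np.median(m,0),len(m))
# fixture-frame gridded heights
E
```

```text
bar [0.58090234 0.11314609 0.0665    ] [0.50033061 0.09292662 0.0665    ] 14.087459294647182 [0.54061647 0.10303635 0.0665    ]
prong ends [0.5860214  0.11546896 0.0665    ] [0.49406826 0.09231777 0.0665    ]
x 14.351902713417463 0.15712683910258898
y 103.43475175407708 0.17301869456373936
[0.5206515  0.17597883]
[0.52034333 0.17284312]
[0.5242645  0.17329495]
bar->o [0.52386694 0.17501318]
bar depth [0.54099817 0.10426697 0.07222351]
[0.54045914 0.18163946 0.04425176] 2628
```

```bash
python3 -m crank '.03 .37 .5 0 0 -.006;.03 .37 .7 0 0 0;.03 .37 .7 0 0 0;0 0 .8 0 0 0;0 0 .8 0 0 0' 1 40
python3 -m crank '0 0 .8 0 0 0;0 0 .8 0 0 0;0 0 .7 0 0 0;0 0 .4 0 0 0;0 0 0 0 0 0'
python3 - <<'E'
from h import *
s=snap('wrist','w2.png'); print(telemetry.sense()['tcp_pos'])
E
```

```text
t: 2.65
tcp_pos: [0.5374, 0.0956, 0.1621]
tool_rot: [0.993, 0.118, 0.0, 0.0]
force: [1.0, -0.6, -0.6]
finger_gap: 1.0
gripper_force: 0.0
t: 3.15
tcp_pos: [0.5352, 0.0961, 0.0527]
tool_rot: [0.993, 0.119, -0.003, -0.0]
force: [0.2, -0.6, 1.1]
finger_gap: 1.001
gripper_force: 0.0
[0.53642053 0.09613497 0.05416558]
```

View pics/w2.png

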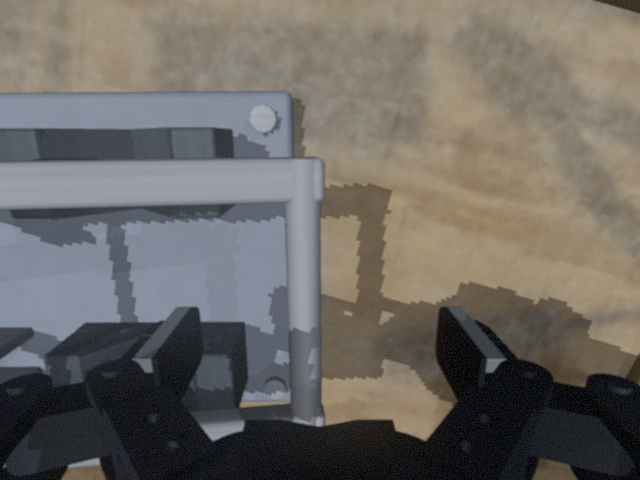

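Bar at u≈305, between the fingers (midline ≈320): it needs about 6 mm of shift towards the hinge, then the close.

```bash
python3 -m crank '.15 -.155 .13 0 0 0;0 0 0 0 0 0;0 0 0 0 0 0;0 0 0 0 0 0;0 0 0 0 0 0'
python3 -m crank '0 0 0 0 0 0;0 0 0 0 0 0;0 0 0 0 0 0;0 0 0 0 0 0;0 0 0 0 0 0' -1 40
python3 -m crank '0 0 0 0 0 0;0 0 0 0 0 0;0 0 0 0 0 0;0 0 0 0 0 0;0 0 0 0 0 0'
```

```text
t: 3.7
tcp_pos: [0.542, 0.1038, 0.0506]
tool_rot: [0.993, 0.119, 0.0, 0.0]
force: [0.0, -0.4, -1.6]
finger_gap: 1.005
gripper_force: 0.0
t: 4.2
tcp_pos: [0.5418, 0.1036, 0.0501]
tool_rot: [0.993, 0.119, 0.0, 0.0]
force: [1.2, -9.1, 1.6]
finger_gap: 0.147
gripper_force: 7.1
t: 4.7
tcp_pos: [0.542, 0.1032, 0.0502]
tool_rot: [0.993, 0.119, 0.0, 0.0]
force: [0.5, -4.5, 1.5]
finger_gap: 0.121
gripper_force: 39.0
```

```bash
python3 -c "
import numpy as np
q=-.12+.0935*np.arange(21)
for i,(a,b) in enumerate(zip(np.diff(155*np.cos(q))/40,-np.diff(155*np.sin(q))/40)):print(i,round(q[i+1],2),'%.2f %.2f'%(a,b))"
```

```text
0 -0.03 0.03 -0.36
1 0.07 -0.01 -0.36
2 0.16 -0.04 -0.36
3 0.25 -0.07 -0.35
4 0.35 -0.11 -0.35
5 0.44 -0.14 -0.33
6 0.53 -0.17 -0.32
7 0.63 -0.20 -0.30
8 0.72 -0.23 -0.28
9 0.82 -0.25 -0.26
10 0.91 -0.27 -0.24
11 1.0 -0.30 -0.21
12 1.1 -0.31 -0.18
13 1.19 -0.33 -0.15
14 1.28 -0.34 -0.12
15 1.38 -0.35 -0.09
16 1.47 -0.36 -0.05
17 1.56 -0.36 -0.02
18 1.66 -0.36 0.01
19 1.75 -0.36 0.05
```

```bash
python3 -m crank '0 .03 -.36 0 0 0;0 -.01 -.36 0 0 0;0 -.04 -.36 0 0 0;0 -.07 -.35 0 0 0;0 -.11 -.35 0 0 0'
python3 -m crank '0 -.14 -.33 0 0 0;0 -.17 -.32 0 0 0;0 -.2 -.3 0 0 0;0 -.23 -.28 0 0 0;0 -.25 -.26 0 0 0'
```

```text
t: 5.2
tcp_pos: [0.5402, 0.1101, 0.1213]
tool_rot: [0.993, 0.119, -0.0, 0.001]
force: [1.7, -6.9, -3.5]
finger_gap: 0.123
gripper_force: 39.0
t: 5.7
tcp_pos: [0.5314, 0.1456, 0.1825]
tool_rot: [0.993, 0.12, 0.0, 0.005]
force: [-1.0, -15.8, 9.3]
finger_gap: 0.122
gripper_force: 39.2
```

```bash
python3 -m crank '0 -.27 -.24 0 0 0;0 -.3 -.21 0 0 0;0 -.31 -.18 0 0 0;0 -.33 -.15 0 0 0;0 -.34 -.12 0 0 0'
python3 -m crank '0 -.35 -.09 0 0 0;0 -.36 -.05 0 0 0;0 -.36 -.02 0 0 0;0 -.36 .01 0 0 0;0 -.36 .05 0 0 0'
python3 -m crank '0 0 0 0 0 0;0 0 0 0 0 0;0 0 0 0 0 0;0 0 0 0 0 0;0 0 0 0 0 0'
```

```text
t: 6.2
tcp_pos: [0.5163, 0.2068, 0.2207]
tool_rot: [0.993, 0.12, 0.001, 0.004]
force: [-3.9, -8.1, 6.3]
finger_gap: 0.12
gripper_force: 39.9
t: 6.7
tcp_pos: [0.4979, 0.2801, 0.2225]
tool_rot: [0.993, 0.119, -0.0, 0.0]
force: [-1.4, -1.9, 5.6]
finger_gap: 0.119
gripper_force: 43.7
t: 7.2
tcp_pos: [0.4976, 0.2812, 0.2222]
tool_rot: [0.993, 0.119, -0.001, -0.001]
force: [-4.2, 0.7, 8.6]
finger_gap: 0.124
gripper_force: 43.9
```

```bash
python3 -m crank '0 0 0 0 0 0;0 0 0 0 0 0;0 0 0 0 0 0;0 0 -.2 0 0 0;0 0 -.4 0 0 0' 1
python3 -m crank '0 0 -.6 0 0 0;0 0 -.6 0 0 0;-.1 .5 0 0 0 0;-.1 .7 0 0 0 0;-.15 .9 0 0 0 0'
python3 - <<'E'
from h import *
s=snap('side','side2.png'); print(telemetry.sense()['tcp_pos'])
E
python3 -m crank '-.15 .95 0 0 0 0;-.15 .95 0 0 0 0;-.15 .95 0 0 0 0;-.15 .95 0 0 0 0;-.15 .95 0 0 0 0'
python3 -m crank '-.15 .95 0 0 0 0;-.15 .95 0 0 0 0;-.15 .95 0 0 0 0;-.15 .95 0 0 0 0;-.15 .95 0 0 0 0'
python3 -m crank '-.06 .95 0 0 0 .09;0 0 0 0 0 .087;0 0 0 0 0 0;0 0 0 0 0 0;0 0 0 0 0 0'
python3 - <<'E'
from h import *
s=snap('wrist','w3.png'); print(telemetry.sense()['tcp_pos'])
E
```

```text
t: 7.7
tcp_pos: [0.4982, 0.2796, 0.2441]
tool_rot: [0.993, 0.119, -0.002, 0.0]
force: [0.6, -0.1, 0.7]
finger_gap: 0.955
gripper_force: 0.0
t: 8.2
tcp_pos: [0.5055, 0.1949, 0.2937]
tool_rot: [0.993, 0.12, 0.001, -0.0]
force: [-0.1, 0.3, -0.1]
finger_gap: 1.003
gripper_force: 0.0
[0.50586629 0.18938034 0.29341902]
t: 8.75
tcp_pos: [0.5211, 0.0018, 0.2934]
tool_rot: [0.993, 0.119, 0.0, -0.0]
force: [0.4, 0.3, 0.5]
finger_gap: 1.004
gripper_force: 0.0
t: 9.25
tcp_pos: [0.5367, -0.1901, 0.2934]
tool_rot: [0.993, 0.118, 0.0, -0.0]
force: [0.2, 0.3, 0.2]
finger_gap: 0.998
gripper_force: 0.0
t: 9.75
tcp_pos: [0.5432, -0.225, 0.2931]
tool_rot: [1.0, -0.019, -0.0, -0.0]
force: [-0.1, -0.6, -0.2]
finger_gap: 1.0
gripper_force: 0.0
[ 0.54321414 -0.22501501  0.29309966]
```

View pics/side2.png

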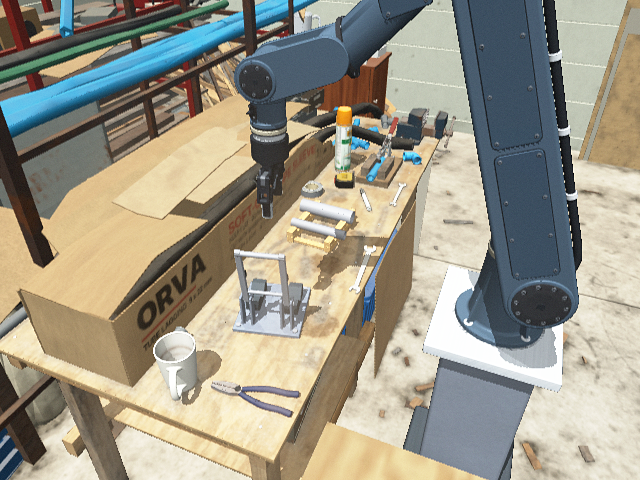

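View pics/w3.png

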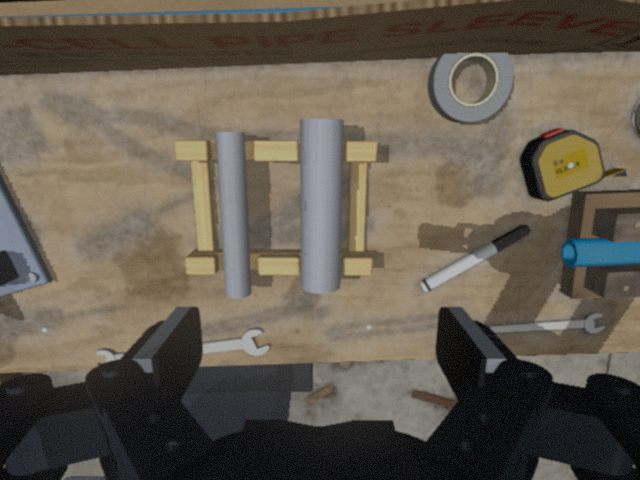

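Side view: fork stands upright. Wrist view: thick pipe at u 301–343, v 119–292, with its axis running nearly vertically at u≈321.

```bash
python3 - <<'E'
from h import *
s=pickle.load(open('pics/w3.png.pkl','rb'));P=cloud(s)
q=P[110:300,290:355].reshape(-1,3); q=q[(q[:,2]>.0515)&(q[:,2]<.072)]
vx,vy,x0,y0=cv2.fitLine(q[:,:2].astype(np.float32),cv2.DIST_HUBER,0,.001,.001).ravel()
t=(q[:,:2]-[x0,y0])@[vx,vy]
print(np.degrees(np.arctan(vy/vx)),np.array([x0,y0])+np.array([vx,vy])*(np.percentile(t,.3)+np.percentile(t,99.7))/2,np.ptp(t),np.percentile(q[:,2],90))
# edges by rays: silhouette midline at axis height
a=(ray(s,302,130,.041)+ray(s,343,130,.041))/2;b=(ray(s,301,285,.041)+ray(s,340,285,.041))/2
print(a,b,np.degrees(np.arctan2(*(a-b)[[1,0]])))
st=telemetry.sense();print(st['tcp_pos'],np.degrees(2*np.arctan2(st['tool_rot'][1],st['tool_rot'][0])))
E
```

```text
-2.4255402 [ 0.54294    -0.22543767] 0.17030230989834527 0.06241297225929093
[ 0.61795811 -0.23004535  0.041     ] [ 0.45869793 -0.22234359  0.041     ] -2.768647128905232
[ 0.54321414 -0.22501501  0.29309966] -2.134808382709364
```

```bash
python3 - <<'E'
from h import *
s=pickle.load(open('pics/w3.png.pkl','rb'));P=cloud(s)
for u in range(340,376,3): print(u,np.round(np.median(P[180:235,u],0),4))
E
```

```text
340 [ 0.5438 -0.2448  0.0494]
343 [ 5.351e-01 -2.505e-01  2.000e-04]
346 [ 5.353e-01 -2.538e-01  3.000e-04]
349 [ 0.5364 -0.2566  0.0091]
352 [ 0.5367 -0.2597  0.0107]
355 [ 0.5366 -0.263   0.0109]
358 [ 0.5364 -0.2663  0.0104]
361 [ 0.5361 -0.2696  0.0105]
364 [ 0.5361 -0.273   0.0102]
367 [ 5.343e-01 -2.774e-01  5.000e-04]
370 [ 5.341e-01 -2.807e-01  5.000e-04]
373 [ 0.534  -0.2841  0.0006]
```

```bash
python3 -m crank '0 .02 .6 0 0 .004;0 0 .9 0 0 0;0 0 .9 0 0 0;0 0 .9 0 0 0;0 0 .9 0 0 0'
python3 -m crank '0 0 .8 0 0 0;0 0 .8 0 0 0;0 0 .6 0 0 0;0 0 .32 0 0 0;0 0 0 0 0 0'
python3 -m crank '0 0 0 0 0 0;0 0 0 0 0 0;0 0 0 0 0 0;0 0 0 0 0 0;0 0 0 0 0 0' -1 70
python3 -m crank '0 0 0 0 0 0;0 0 0 0 0 0;0 0 0 0 0 0;0 0 0 0 0 0;0 0 0 0 0 0'
```

```text
t: 10.3
tcp_pos: [0.5435, -0.226, 0.1241]
tool_rot: [1.0, -0.022, 0.0, 0.0]
force: [-0.2, 0.2, 0.1]
finger_gap: 1.001
gripper_force: 0.0
t: 10.8
tcp_pos: [0.5425, -0.2257, 0.0227]
tool_rot: [1.0, -0.022, -0.001, -0.001]
force: [0.3, 0.4, -0.0]
finger_gap: 1.0
gripper_force: 0.0
t: 11.3
tcp_pos: [0.5442, -0.2273, 0.026]
tool_rot: [1.0, -0.023, 0.001, 0.001]
force: [-0.2, 1.0, 4.5]
finger_gap: 0.471
gripper_force: 69.9
t: 11.8
tcp_pos: [0.5442, -0.2273, 0.026]
tool_rot: [1.0, -0.023, 0.001, 0.001]
force: [0.5, 1.2, 5.5]
finger_gap: 0.466
gripper_force: 69.9
```

```bash
python3 -m crank '0 0 -.2 0 0 0;0 0 -.5 0 0 0;0 0 -.8 0 0 0;0 0 -1 0 0 0;0 0 -1 0 0 0'
python3 -m crank '0 -.4 0 0 0 0;-.08 -.7 0 0 0 0;-.09 -.9 0 0 0 0;-.09 -.9 0 0 0 0;-.09 -.9 0 0 0 0'
python3 -m crank '-.09 -.9 0 0 0 0;-.09 -.9 0 0 0 0;-.09 -.9 0 0 0 0;-.09 -.9 0 0 0 0;-.09 -.9 0 0 0 0'
python3 -m crank '-.09 -.9 0 0 0 0;-.09 -.7 0 0 0 0;0 0 0 0 0 -.06;0 0 0 0 0 -.06;0 0 0 0 0 -.061'
python3 -m crank '0 0 0 0 0 0;0 0 0 0 0 0;0 0 0 0 0 0;0 0 0 0 0 0;0 0 0 0 0 0'
python3 - <<'E'
from h import *
s=snap('wrist','w4.png'); st=telemetry.sense();print(st['tcp_pos'],np.degrees(2*np.arctan2(st['tool_rot'][1],st['tool_rot'][0])))
E
```

```text
t: 12.3
tcp_pos: [0.542, -0.2262, 0.1649]
tool_rot: [1.0, -0.023, -0.001, -0.001]
force: [0.2, -1.0, -4.1]
finger_gap: 0.467
gripper_force: 71.3
t: 12.8
tcp_pos: [0.5343, -0.072, 0.1629]
tool_rot: [1.0, -0.023, -0.002, -0.001]
force: [0.8, -0.1, -5.7]
finger_gap: 0.47
gripper_force: 71.5
t: 13.3
tcp_pos: [0.5244, 0.1082, 0.1629]
tool_rot: [1.0, -0.023, -0.002, -0.0]
force: [0.9, -0.2, -3.5]
finger_gap: 0.468
gripper_force: 71.5
t: 13.8
tcp_pos: [0.5201, 0.1714, 0.1627]
tool_rot: [0.993, 0.121, -0.002, -0.0]
force: [0.1, -0.1, -4.3]
finger_gap: 0.47
gripper_force: 71.6
t: 14.3
tcp_pos: [0.5223, 0.1705, 0.1641]
tool_rot: [0.993, 0.118, -0.0, -0.0]
force: [-0.6, 0.9, -4.1]
finger_gap: 0.468
gripper_force: 71.6
[0.52235866 0.17047783 0.16412041] 13.605843474323931
```

View pics/w4.png

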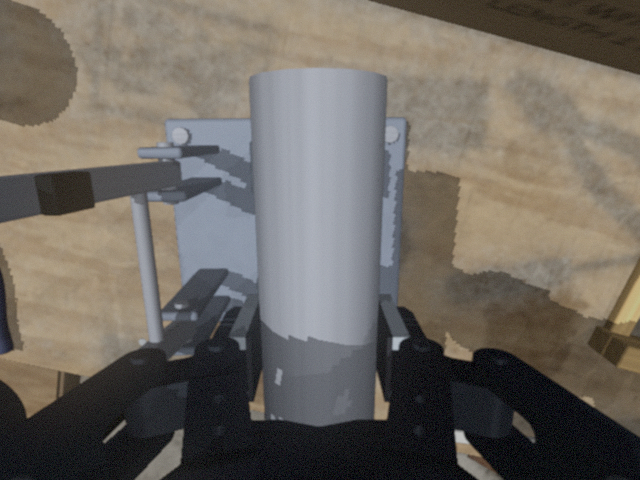

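Pipe held, lined up over the base; far base corners at (166,119) and (407,118), pipe edges u≈251/387 near its far end (v≈85) and 262/378 at v≈330.

```bash
python3 - <<'E'
from h import *
s=pickle.load(open('pics/w4.png.pkl','rb'));P=cloud(s);im=s['image']
c2=ray(s,166,119,.012);c1=ray(s,407,118,.012);d=c2-c1
a=np.arctan2(d[1],d[0])-np.pi/2;print(np.degrees(a),np.linalg.norm(d))
a=np.radians(13.6);fx=np.array([np.cos(a),np.sin(a)]);fy=np.array([-fx[1],fx[0]])
for c,x,y in [(c1,80,-68),(c2,80,108)]: print('origin',c[:2]-fx*x/1e3-fy*y/1e3)
q=P[70:400,255:382].reshape(-1,3);q=q[(q[:,2]>.188)&(q[:,2]<.22)]
v=cv2.fitLine(q[:,:2].astype(np.float32),cv2.DIST_HUBER,0,.001,.001).ravel();print('pipe yaw',np.degrees(np.arctan(v[1]/v[0])),v[2:],'top z',np.percentile(q[:,2],85))
for k in (80,140,200,260,320):
    r=P[k:k+12,255:382].reshape(-1,3);r=r[r[:,2]>.15]; print(k,r[:,2].max(),np.median(r,0), 'end' )
t=(q[:,:2]-v[2:])@np.sign(v[0])@v[:2] if 0 else (q[:,:2]-[.5224,.1705])@fx; print('far end from tcp',np.percentile(t,99.7),'y offset of axis', np.median((q[:,:2]-[.5224,.1705])@fy))
# block inner/outer edges through depth
b=P[:,:,2];m=(b>.035)&(b<.055);m[:, :200]=0;B=P[m];B=B[(np.linalg.norm(B[:,:2]-[.523,.174],axis=1)<.12)]
f=(B[:,:2]-[.523,.174])
print(len(B),np.percentile(f@fx,[1,99]),np.percentile(f@fy,[1,99]))
s=pickle.load(open('pics/w1.png.pkl','rb'));P=cloud(s)
b=P[...,2];B=P[(b>.037)&(b<.053)];f=B[:,:2]-[.523,.174];k=np.abs(f).max(1)<.08;f=f[k]
print('blocks',len(f),'x',np.percentile(f@fx,[1,99]),'y',np.percentile(f@fy,[1,99]))
E
```

```text
13.804015170127734 0.172511277804044
origin [0.52223651 0.17684625]
origin [0.52246007 0.17330985]
pipe yaw 13.58079 [0.5601442  0.18121538] top z 0.20001063654176376
80 0.30717494801774703 [0.59985441 0.19071812 0.1983295 ] end
140 0.30717494801774703 [0.58548016 0.18747765 0.19836255] end
200 0.30717494801774703 [0.56992066 0.18366798 0.19806067] end
260 0.30717494801774703 [0.5527805  0.17961884 0.19814759] end
320 0.30717494801774703 [0.53396778 0.17524323 0.19774214] end
far end from tcp 0.08383478101425158 y offset of axis 0.0015343392568335276
791 [-0.0586563   0.06181236] [0.04160443 0.0830901 ]
blocks 2011 x [-0.04716972  0.06434537] y [-0.03822194  0.08278308]
```

```bash
python3 -m crank '.035 -.09 .3 0 0 0;0 0 .6 0 0 0;0 0 .6 0 0 0;0 0 .5 0 0 0;0 0 .3 0 0 0'
python3 -m crank '0 0 .2 0 0 0;0 0 .15 0 0 0;0 0 .1 0 0 0;0 0 0 0 0 0;0 0 0 0 0 0'
```

```text
t: 14.85
tcp_pos: [0.5218, 0.1745, 0.0699]
tool_rot: [0.993, 0.119, -0.002, -0.0]
force: [0.2, -0.2, -3.5]
finger_gap: 0.472
gripper_force: 71.7
t: 15.35
tcp_pos: [0.5233, 0.1745, 0.0546]
tool_rot: [0.993, 0.119, 0.001, -0.0]
force: [-0.2, -0.3, -4.6]
finger_gap: 0.474
gripper_force: 71.6
```

```bash
python3 -m crank '0 0 .15 0 0 0;0 0 .15 0 0 0;0 0 .05 0 0 0;0 0 0 0 0 0;0 0 0 0 0 0'
python3 -m crank '0 0 .04 0 0 0;0 0 0 0 0 0;0 0 .03 0 0 0;0 0 0 0 0 0;0 0 0 0 0 0'
```

```text
t: 15.85
tcp_pos: [0.5229, 0.1744, 0.04]
tool_rot: [0.993, 0.119, -0.0, -0.0]
force: [0.5, -0.9, -4.1]
finger_gap: 0.468
gripper_force: 71.7
t: 16.35
tcp_pos: [0.5229, 0.1744, 0.0373]
tool_rot: [0.993, 0.119, 0.0, -0.0]
force: [0.1, -0.7, -4.2]
finger_gap: 0.469
gripper_force: 71.7
```

```bash
python3 -m crank '0 0 .03 0 0 0;0 0 0 0 0 0;0 0 .02 0 0 0;0 0 0 0 0 0;0 0 0 0 0 0'
python3 -m crank '0 0 .03 0 0 0;0 0 0 0 0 0;0 0 .02 0 0 0;0 0 0 0 0 0;0 0 0 0 0 0'
```

```text
t: 16.85
tcp_pos: [0.523, 0.1745, 0.0367]
tool_rot: [0.993, 0.119, 0.0, 0.0]
force: [-2.4, 0.6, 7.9]
finger_gap: 0.47
gripper_force: 73.2
t: 17.35
tcp_pos: [0.5231, 0.1745, 0.0366]
tool_rot: [0.993, 0.119, 0.001, 0.0]
force: [-6.7, -1.1, 21.6]
finger_gap: 0.472
gripper_force: 74.7
```

```bash
python3 -m crank '0 0 -.04 0 0 0;0 0 0 0 0 0;0 0 0 0 0 0;0 0 0 0 0 0;0 0 0 0 0 0'
python3 -m crank '0 0 0 0 0 0;0 0 0 0 0 0;0 0 0 0 0 0;0 0 0 0 0 0;0 0 0 0 0 0' 1
python3 -m crank '0 0 -.2 0 0 0;0 0 -.5 0 0 0;0 0 -.8 0 0 0;0 0 -.9 0 0 0;0 0 -.9 0 0 0'
python3 -m crank '0 0 -.9 0 0 0;0 0 -.9 0 0 0;0 0 -.9 0 0 0;0 0 -.6 0 0 0;0 0 0 0 0 0'
python3 - <<'E'
from h import *
s=snap('wrist','w5.png'); st=telemetry.sense();print(st['tcp_pos'],np.degrees(2*np.arctan2(st['tool_rot'][1],st['tool_rot'][0])))
E
```

```text
t: 17.85
tcp_pos: [0.5231, 0.1745, 0.0366]
tool_rot: [0.993, 0.119, 0.001, 0.0]
force: [-4.2, -0.8, 12.0]
finger_gap: 0.466
gripper_force: 73.2
t: 18.35
tcp_pos: [0.5229, 0.1744, 0.0346]
tool_rot: [0.993, 0.119, -0.0, -0.0]
force: [-0.0, -0.9, 0.4]
finger_gap: 0.996
gripper_force: 0.0
t: 18.85
tcp_pos: [0.5225, 0.1743, 0.1685]
tool_rot: [0.993, 0.119, -0.0, -0.0]
force: [0.2, 0.2, 0.3]
finger_gap: 1.0
gripper_force: 0.0
t: 19.35
tcp_pos: [0.525, 0.1748, 0.3035]
tool_rot: [0.993, 0.119, 0.005, -0.0]
force: [0.7, -1.1, 0.9]
finger_gap: 1.002
gripper_force: 0.0
[0.52357402 0.17453454 0.30108703] 13.64468370476852
```

View pics/w5.png

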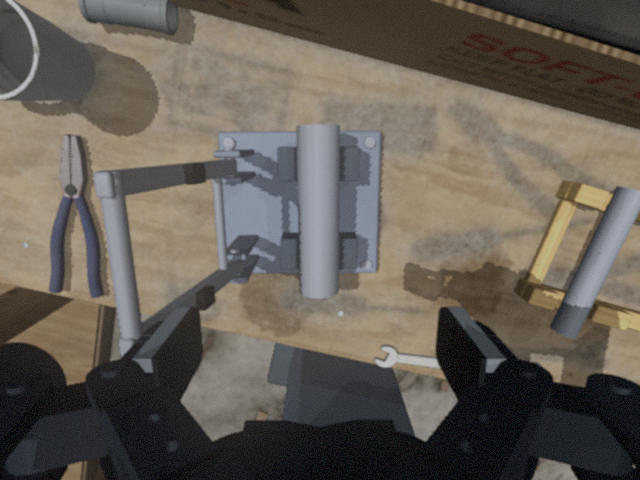

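Pipe lies along both V-blocks (u 298–340, v 124–298), overhanging evenly. Fork leans back with its bar from (112,195) to (130,340). Measuring both.

```bash
python3 - <<'E'
from h import *
s=pickle.load(open('pics/w5.png.pkl','rb'));P=cloud(s)
b=P[200:330,100:140].reshape(-1,3);b=b[b[:,2]>.2];print('bar',np.median(b,0),np.percentile(b[:,2],85))
q=P[120:300,290:345].reshape(-1,3);q=q[(q[:,2]>.06)&(q[:,2]<.09)]
a=np.radians(13.7);fx=np.array([np.cos(a),np.sin(a)]);fy=np.array([-fx[1],fx[0]])
v=cv2.fitLine(q[:,:2].astype(np.float32),cv2.DIST_HUBER,0,.001,.001).ravel()
t=(q[:,:2]-[.5223,.1748])@fx
print(np.degrees(np.arctan(v[1]/v[0])),(np.percentile(t,.3)+np.percentile(t,99.7))/2,np.ptp(t),np.median((q[:,:2]-[.5223,.1748])@fy),np.percentile(q[:,2],85))
E
```

```text
bar [0.50177901 0.28136839 0.2424922 ] 0.24366092276141363
14.03458 -0.0001334492674920501 0.17022389467626778 0.0011695404575340794 0.07269918250177985
```

```bash
python3 -m crank '0 -.5 0 0 0 0;0 -.8 0 0 0 0;0 -.8 0 0 0 0;0 -.64 0 0 0 0;0 0 0 0 0 0' 1 40
python3 -m crank '0 0 .4 0 0 0;0 0 .6 0 0 0;0 0 .6 0 0 0;0 0 .3 0 0 0;0 0 0 0 0 0'
python3 -m crank '0 0 0 0 0 0;0 0 0 0 0 0;0 0 0 0 0 0;0 0 0 0 0 0;0 0 0 0 0 0'
```

```text
t: 19.9
tcp_pos: [0.4949, 0.2831, 0.297]
tool_rot: [0.993, 0.121, -0.002, -0.0]
force: [-0.2, -0.2, -0.2]
finger_gap: 1.001
gripper_force: 0.0
t: 20.4
tcp_pos: [0.4954, 0.2797, 0.2203]
tool_rot: [0.993, 0.118, -0.003, 0.001]
force: [-0.3, 0.1, 0.4]
finger_gap: 0.998
gripper_force: 0.0
t: 20.9
tcp_pos: [0.4972, 0.281, 0.2235]
tool_rot: [0.993, 0.119, 0.001, -0.0]
force: [-0.2, -0.3, 0.1]
finger_gap: 1.001
gripper_force: 0.0
```

```bash
python3 -m crank '0 0 0 0 0 0;0 0 0 0 0 0;0 0 0 0 0 0;0 0 0 0 0 0;0 0 0 0 0 0' -1 40
python3 -m crank '0 0 0 0 0 0;0 .36 -.05 0 0 0;0 .36 -.01 0 0 0;0 .36 .02 0 0 0;0 .36 .05 0 0 0'
python3 -m crank '0 .35 .09 0 0 0;0 .34 .12 0 0 0;0 .33 .15 0 0 0;0 .31 .18 0 0 0;0 .3 .21 0 0 0'
python3 -m crank '0 .27 .24 0 0 0;0 .25 .26 0 0 0;0 .23 .28 0 0 0;0 .2 .3 0 0 0;0 0 0 0 0 0'
```

```text
t: 21.4
tcp_pos: [0.497, 0.2809, 0.2229]
tool_rot: [0.993, 0.119, -0.0, 0.0]
force: [0.6, 0.1, 0.1]
finger_gap: 0.142
gripper_force: 0.0
t: 21.9
tcp_pos: [0.5114, 0.2236, 0.223]
tool_rot: [0.993, 0.119, 0.001, -0.0]
force: [0.2, 3.6, 0.8]
finger_gap: 0.122
gripper_force: 40.6
t: 22.4
tcp_pos: [0.5271, 0.1603, 0.192]
tool_rot: [0.993, 0.119, 0.001, 0.0]
force: [3.7, 2.4, 0.9]
finger_gap: 0.122
gripper_force: 42.2
t: 22.9
tcp_pos: [0.5362, 0.1235, 0.1472]
tool_rot: [0.993, 0.118, 0.001, 0.0]
force: [6.6, 1.3, -0.6]
finger_gap: 0.12
gripper_force: 44.1
```

```bash
python3 -m crank '0 .17 .32 0 0 0;0 .14 .33 0 0 0;0 .11 .35 0 0 0;0 .07 .35 0 0 0;0 0 0 0 0 0'
python3 -m crank '0 .03 .25 0 0 0;0 .02 .15 0 0 0;0 0 .1 0 0 0;0 0 0 0 0 0;0 0 0 0 0 0'
```

```text
t: 23.4
tcp_pos: [0.5408, 0.1042, 0.0929]
tool_rot: [0.993, 0.119, 0.001, 0.001]
force: [7.5, -0.5, -0.0]
finger_gap: 0.123
gripper_force: 45.5
t: 23.9
tcp_pos: [0.5414, 0.1021, 0.0741]
tool_rot: [0.993, 0.119, 0.001, 0.001]
force: [6.0, -3.1, -0.3]
finger_gap: 0.121
gripper_force: 46.2
```

```bash
python3 -m crank '0 0 .06 0 0 0;0 0 .05 0 0 0;0 0 .03 0 0 0;0 0 0 0 0 0;0 0 0 0 0 0'
python3 -m crank '0 0 0 0 0 0;0 0 0 0 0 0;0 0 0 0 0 0;0 0 0 0 0 0;0 0 0 0 0 0' 1
python3 -m crank '0 0 -.2 0 0 0;0 0 -.5 0 0 0;0 0 -.8 0 0 0;0 0 -.9 0 0 0;0 0 -.9 0 0 0'
python3 -m crank '0 0 -.9 0 0 0;0 .4 -.8 0 0 0;0 .4 0 0 0 0;0 0 0 0 0 0;0 0 0 0 0 0'
python3 -m crank '0 0 0 0 0 0;0 0 0 0 0 0;0 0 0 0 0 0;0 0 0 0 0 0;0 0 0 0 0 0'
python3 - <<'E'
from h import *
s=snap('wrist','w6.png');P=cloud(s)
print(telemetry.sense()['tcp_pos'],telemetry.sense()['t'])
a=np.radians(13.7);fx=np.array([np.cos(a),np.sin(a)]);fy=np.array([-fx[1],fx[0]])
x=(P[...,:2]-[.5223,.1748])@fx;y=(P[...,:2]-[.5223,.1748])@fy;z=P[...,2]
def med(m,w): q=z[m];print(w,m.sum(),np.percentile(q,[50,85]) if len(q) else '')
med((abs(x)<.035)&(abs(y+.075)<.008)&(z>.03),'bar top')
for y0 in (-.06,-.03,.03,.06): med((abs(abs(x)-.047)<.006)&(abs(y-y0)<.006)&(z>.055),('prong',y0))
med((abs(x)<.035)&(abs(y)<.006)&(z>.03),'pipe top')
E
```

```text
t: 24.4
tcp_pos: [0.5414, 0.1019, 0.0685]
tool_rot: [0.993, 0.119, 0.001, 0.001]
force: [6.3, -3.2, -1.0]
finger_gap: 0.123
gripper_force: 46.6
t: 24.9
tcp_pos: [0.5393, 0.1037, 0.0694]
tool_rot: [0.993, 0.119, -0.001, -0.0]
force: [0.2, -0.8, 0.6]
finger_gap: 0.951
gripper_force: 0.0
t: 25.4
tcp_pos: [0.5396, 0.1037, 0.2035]
tool_rot: [0.993, 0.119, -0.0, -0.0]
force: [0.3, 0.2, 0.2]
finger_gap: 1.002
gripper_force: 0.0
t: 25.9
tcp_pos: [0.5464, 0.0725, 0.2688]
tool_rot: [0.993, 0.118, -0.001, -0.0]
force: [0.3, 0.3, -0.3]
finger_gap: 1.002
gripper_force: 0.0
t: 26.4
tcp_pos: [0.5475, 0.0728, 0.2695]
tool_rot: [0.993, 0.119, -0.0, -0.0]
force: [0.9, 0.7, 0.1]
finger_gap: 0.997
gripper_force: 0.0
[0.54753854 0.0726845  0.26956721] 26.45
bar top 7129 [0.35366684 0.36067271]
('prong', -0.06) 371 [0.09030469 0.09098182]
('prong', -0.03) 385 [0.0903692 0.0910938]
('prong', 0.03) 400 [0.09040069 0.09128176]
('prong', 0.06) 391 [0.09050593 0.09123564]
pipe top 1066 [0.072563  0.0734402]
```

View pics/w6.png

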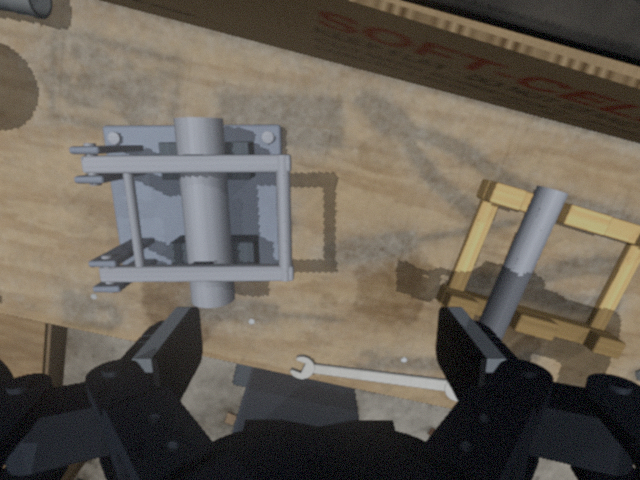

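Fork is level across the seated pipe (prongs at v≈163 and 272, all at 90 mm height), the bar at u≈284 is free, and the thin pipe is still in its cradle. Handing in.

```bash
python3 -c "
from station import manip
print(manip.sign_off())"
```

```text
the job is handed in; nothing more can be done
None
```

I handed the job in at about 26 s: the thick pipe is seated and centred in both V-blocks, the fork is down level on it, the thin pipe is still in its cradle and I saw no tool disturbed; no verdict came back, and pad pressure on the pipe was not measured.

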